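# Unmould two cast hand grips and stand them in the kit crate

### The job

Take the two cast hand grips out of the sloping mould and stand them upright, foot down, in the divided crate, each in an empty cell of its own. The cork pads in the empty cells differ in thickness, so feel each grip down onto its pad and let go only when it stands: do not drop it or press it down hard. Leave the jars and everything else on the bench where they are.

Things in the scene. Friction and masses are not known exactly. Their poses are not given: they have to be found in the camera images.
- crate: plywood crate 177 (x) x 263 (y) x 65 mm high, open on top, divided into 2 (along x) by 3 (along y) square cells at 86 mm centres; walls, dividers and floor 5 mm thick, dividers as high as the walls. Fixed; stands on the robot's left or right. Origin: centre of its underside
- mould: fixed open aluminium mould block, 100 x 260 x 50 mm, on a steel base; its top face and two round cavities (56 mm wide, 40 mm deep, at y = -65 and +65 mm) lean 30 degrees from vertical to its -x side, towards the robot. A grip comes out only along the cavity axis (-0.5, 0, 0.866) in its frame. Origin: centre of the base's underside; top face centre at (-25, 0, 85) mm
- grip_a: one of two identical off-white cast hand grips, 112 mm tall, 0.3 to 0.65 kg: round foot 54 mm wide, 45 mm high; above it a round shank 40 mm in diameter to the flat top, with a round guard collar 54 mm wide at 70 to 78 mm above the underside (34 mm of bare shank above it). Starts foot down in a mould cavity. Origin: centre of the foot's underside; z along its axis, foot to top
- grip_b: one of two identical off-white cast hand grips, 112 mm tall, 0.3 to 0.65 kg: round foot 54 mm wide, 45 mm high; above it a round shank 40 mm in diameter to the flat top, with a round guard collar 54 mm wide at 70 to 78 mm above the underside (34 mm of bare shank above it). Starts foot down in a mould cavity. Origin: centre of the foot's underside; z along its axis, foot to top
- cell_a: an EMPTY crate cell, 81 mm square inside. Origin: centre of the cell, on the crate's floor, 5 mm above the table; axes as the crate's. In it lies a rigid, unyielding cork packing pad (not listed) whose flat top is at an unknown height 13 to 37 mm above this origin, different in each cell: feel for it, or see it
- cell_b: an EMPTY crate cell, 81 mm square inside. Origin: centre of the cell, on the crate's floor, 5 mm above the table; axes as the crate's. In it lies a rigid, unyielding cork packing pad (not listed) whose flat top is at an unknown height 13 to 37 mm above this origin, different in each cell: feel for it, or see it
- cell_c: an EMPTY crate cell, 81 mm square inside. Origin: centre of the cell, on the crate's floor, 5 mm above the table; axes as the crate's. In it lies a rigid, unyielding cork packing pad (not listed) whose flat top is at an unknown height 13 to 37 mm above this origin, different in each cell: feel for it, or see it
- jar_a: closed white lidded jar, 60 mm in diameter, 70 mm tall, standing in one of the crate's cells, which is therefore taken; to be left alone. Origin: centre of its underside
- jar_b: closed white lidded jar, 60 mm in diameter, 70 mm tall, standing in one of the crate's cells, which is therefore taken; to be left alone. Origin: centre of its underside
- jar_c: closed white lidded jar, 60 mm in diameter, 70 mm tall, standing in one of the crate's cells, which is therefore taken; to be left alone. Origin: centre of its underside
- dumbbell: steel hex dumbbell, 165 mm long, 88 mm wide, 76 mm high, lying; bystander to be left alone
- finger_trainer: flat red silicone finger trainer, 90 x 60 x 12 mm; bystander to be left alone
- glass_jar: empty glass jar, 70 mm wide, 100 mm tall, standing between crate and mould; bystander to be left alone
- foot_roller: wooden foot roller in a frame, 240 mm long, 60 mm high; bystander to be left alone

How it is judged:
By the outcome, as a careful person would: the job done as asked, in the order asked, and still so for the second after the job is handed in, with the robot touching nothing.
It also fails if it takes over 66 s, if anything falls off the work surface, if the arm or the gripper's body presses on something with over 40 N, if the wrist force passes 120 N, or if a joint passes its speed limit or range.

### The arm

A 6-joint arm with a two-finger parallel gripper is mounted at the origin on the work surface. World frame = base frame: x ahead of the robot, y to its left, z up, the work surface at z = 0. Lengths are in mm, angles in degrees, forces in N, time in s.
With the tool pointing down it reaches from about 325 to 925 mm from the base axis. Payload 3.1 kg.
Tool frame: the origin (TCP) lies on the centre line of the jaws, within the pads' length; the fingertips stand 8 mm ahead of it and the grasp point (between the pads) lies 11 mm behind it; z points along the fingers, y is the line along which they close (so a half turn about z gives the same grasp; the last joint's range is limited). The gripper opens to 85 mm and grips with 20 to 120 N. Pads are 22 mm wide; open, the fingers measure 114 mm over their backs; the gripper's body (76 mm by 85 mm) begins 54 mm behind the grasp point. The pads swing forward as they close: fully open they stand 13 mm farther back than shut.
Start: joints at [-78.621, 12.427, 92.441, -0, 75.132, -6.429], TCP at [191.159, -595.061, 239.3] pointing down, gripper open.
Joint ranges: [-157.48, 157.48], [-44.54, 120.13], [17.64, 146.25], [-64.5, 244.5], [7.68, 150.69], [-147.95, 147.95]. Speed limits (degrees/s): [159.86, 159.86, 180, 180, 180, 180].

### API

Orientations are given as [roll, pitch, yaw] about the fixed x, y, z axes, in that order (R = Rz(yaw) Ry(pitch) Rx(roll)).
In Python, from workcell import bot gives the robot as it stands. The module is installed in compiled form; this text tells all that it offers.
- The arm moves only by the tool servo_tool, never from a script. Its argument "targets" is a list that holds one entry, the list of rows, each a list of 7 numbers: the shift along the tool's x, y, z in cm, then the turn, a rotation vector about the tool's x, y, z in degrees, then the closure, from 0 (fully open) to 1 (shut). In form: [[[dx, dy, dz, wx, wy, wz, fingers], ...]]. A call has 1 to 20 rows; each row is the pose to reach, as a shift and turn from the pose commanded when the call began, along the tool's axes at that moment; what a row does not reach only later rows make up. A row lasts 1/8 s, in which the tool goes at most 62.5 mm and 10.7 degrees, less where a joint would pass 70% of its speed; a pose out of reach is approached as far as the arm can. A call with a gripper value outside its range is refused whole. The fingers move at their own pace and stop on an object; "newtons" is the grip in N (left out, the last holds). Time passes only in rows, so rows that repeat a pose let the fingers close. It gives the time, the measured TCP pose, the force, the opening and the grip force at its end, in the units of the state.
- bot.observe(): the state, without advancing time (a new reading comes with each control period).
- bot.camera(name): name is "scene" or "top" or "wrist"; returns a dict with "img" (420x560x3 uint8, red, green, blue), "intrinsics" (3x3 intrinsics, pixels), "R" (3x3) and "t" (3): a world point X has camera coordinates R X + t. Camera axes: x right, y down, z forward; pixel columns grow to the right and rows downward; lengths in mm; the calibration is good to about 2 mm. The wrist camera is an equidistant fisheye: a pixel r from the principal point sees the ray r / f radians off the axis. A picture is of the moment at which its call begins. There is no depth.
- bot.job_done(): hands the job in; it is judged then, once.
Trained networks look in a picture, given as the dict that the camera call returned (one of the last four; its "shot" number tells which), for a name from the list of things; names that differ only in an ending like _2 or _b are one class to them, and where a whole thing is asked for, a point or a joint stands for the part that bears it (a point fixed in the world has none). Each returns a list of dicts, best first, with "conf" (0 to 1); they miss things now and then, are a little off and sometimes report something else, mostly with a low value. They report only what shows in the picture. A call takes as long as a camera call.
- bot.recognise(target, picture): "bbox" ([left, top, right, bottom] in pixels, round what is visible of it).
- bot.cut_out(target, picture): "mask" (420x560 bool, what is visible of it) and "bbox" ([left, top, right, bottom] in pixels, round what is visible of it).
- bot.spot_point(target, picture): "xy" ([column, row] in pixels: a listed point, or the origin of a listed thing).
The state is a dict: "time": time; "joints": joint angles; "qd": joint speeds; "tau": joint torques, N m; "eef_pos": TCP position; "tcp_rot": TCP orientation; "ft_force": force on the tool from outside, world axes, zero at the start; "torque": the same for the moment, N m; "gripper_width": finger opening in mm; "grasp_force": force on a finger pad.
Only numpy, scipy, OpenCV 4.12 (cv2) and the standard library are available. Lean on these libraries where they do the work, as an engineer would, in place of code of your own. Each camera call takes 0.05 s, during which the arm holds its last target. There are 200 camera calls.

## Working session

There is one attempt and no reset: what is moved stays moved. The work goes in short steps, Python scripts to look and compute and a tool call to move; the robot and the scene stay as the last step left them, time stands still between calls to the robot, and variables do not carry over. Pictures are saved under pics/ and viewed, at most 10 in all, crops included, and the job is handed in when it is done.

Besides the shell and the picture viewer there is one more tool, called after "Request:" in YAML: its name, and indented under it one key for each argument. servo_tool: Moves the arm, as the interface text tells. Its arguments: {"type":"object","properties":{"targets":{"type":"array","items":{"type":"array","items":{"type":"array","items":{"type":"number"}}}},"newtons":{"type":"number"}},"required":["targets"]}

```bash
mkdir -p pics; cat > h.py <<'E'
import numpy as np, cv2
from workcell import bot
from scipy.spatial.transform import Rotation as Ro
def save(p,n): cv2.imwrite('pics/'+n+'.png',p['img'][:,:,::-1])
def ray(p,xy):
    K=np.array(p['intrinsics']);R=np.array(p['R']);t=np.array(p['t'])
    d=np.linalg.inv(K)@[xy[0],xy[1],1]; return -R.T@t, R.T@d
def onz(p,xy,z):
    o,d=ray(p,xy); return o+d*(z-o[2])/d[2]
def proj(p,X):
    c=np.array(p['R'])@np.array(X,float)+np.array(p['t']); q=np.array(p['intrinsics'])@c; return q[:2]/q[2]
E
python3 - <<'E'
from h import *
print(bot.observe())
a=bot.camera('scene');b=bot.camera('top')
save(a,'s1');save(b,'t1')
for p,n in((a,'scene'),(b,'top')):
    print(n,-np.array(p['R']).T@p['t'])
    for k in('crate','mould','grip_a','cell_a','jar_a','glass_jar'):
        print(k,[(np.round(r['xy'],1),round(r['conf'],2)) for r in bot.spot_point(k,p)])
E
```

```text
{'time': 0.0, 'joints': array([-7.86220513e+01,  1.24783021e+01,  9.25293262e+01, -1.34074187e-03,
        7.51302185e+01, -6.42943632e+00]), 'qd': array([ 0.06023617, -0.07107079, -0.04333733, -0.00919208, -0.03421746,
       -0.01686718]), 'tau': array([-1.36213490e-03, -3.96849453e+01, -3.03854227e+01, -7.13370355e-05,
        9.84778890e-03,  1.20698758e-07]), 'eef_pos': array([ 190.98435713, -594.27032861,  237.94378381]), 'tcp_rot': array([-1.79862875e+02, -1.41491373e-02,  1.78077137e+01]), 'ft_force': array([-0.06208364,  0.11188041,  1.06430735]), 'torque': array([-0.0028378 , -0.03294159, -0.07041369]), 'grasp_force': 0.0, 'gripper_width': 85.22280777981337}
scene [ 951.23785032 -522.14774457 1030.8808828 ]
crate [(array([284.5, 156.1]), 0.88), (array([201.7, 256.2]), 0.64), (array([300.6, 136.9]), 0.41), (array([173.9, 297.8]), 0.16)]
mould [(array([188.1, 285.3]), 0.73)]
grip_a [(array([202.1, 254. ]), 0.91), (array([171.3, 298. ]), 0.63)]
cell_a [(array([293.1, 158.5]), 0.73), (array([258.9, 172.6]), 0.71), (array([270.2, 152.8]), 0.53)]
jar_a [(array([285.6, 175.1]), 0.93), (array([280.1, 133.3]), 0.63), (array([304.8, 136.8]), 0.57)]
glass_jar [(array([284.2, 233.2]), 0.96)]
top [ 385.83741808   -9.18580187 1139.46072872]
crate [(array([267.5, 255.5]), 0.73), (array([170.5, 257. ]), 0.7)]
mould [(array([380.5, 238.6]), 0.64), (array([169.4, 256.9]), 0.51)]
grip_a [(array([414.5, 231.4]), 0.85)]
cell_a [(array([166.1, 242.1]), 0.93), (array([208.5, 264.1]), 0.62)]
jar_a [(array([137.2, 287.3]), 0.79), (array([129.5, 250.1]), 0.59), (array([196.9, 229.4]), 0.57)]
glass_jar [(array([271.6, 191. ]), 0.74), (array([268.2, 256.4]), 0.47)]
```

View pics/s1.png

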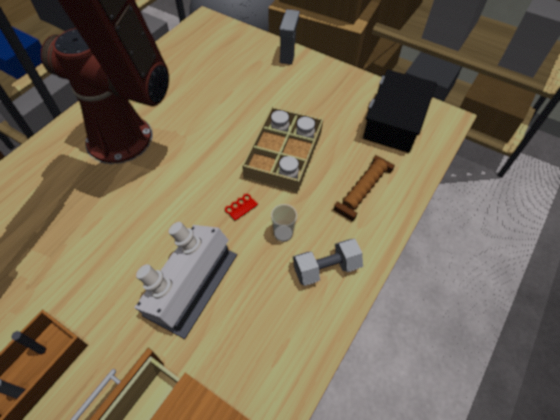

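View pics/t1.png

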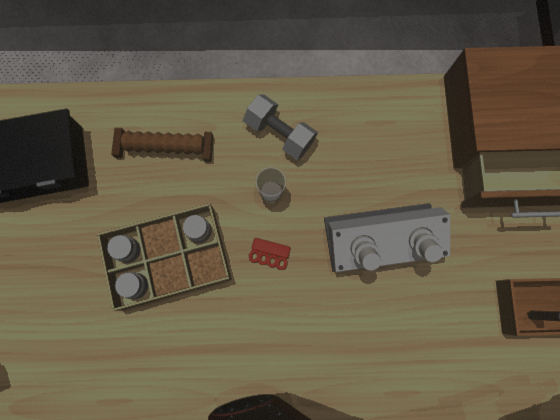

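The scene view shows the mould with two grips (tops near 180,235 and 150,275) and the crate beyond it. In the top view, the crate corners are near (100,235), (213,208), (228,275) and (113,307). The free cells are at (161,238), (168,273) and (207,264). The grip tops are at (369,260) and (433,252). I'll zoom in for the corners.

```bash
python3 - <<'E'
import cv2,numpy as np
t=cv2.imread('pics/t1.png')
a=cv2.resize(t[200:315,90:240],None,fx=5,fy=5,interpolation=cv2.INTER_CUBIC)
b=cv2.resize(t[195:295,315:465],None,fx=5,fy=5,interpolation=cv2.INTER_CUBIC)
cv2.imwrite('pics/c1.png',cv2.convertScaleAbs(a,alpha=1.4)); cv2.imwrite('pics/c2.png',cv2.convertScaleAbs(b,alpha=1.2))
E
```

```text
(no output)
```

View pics/c1.png

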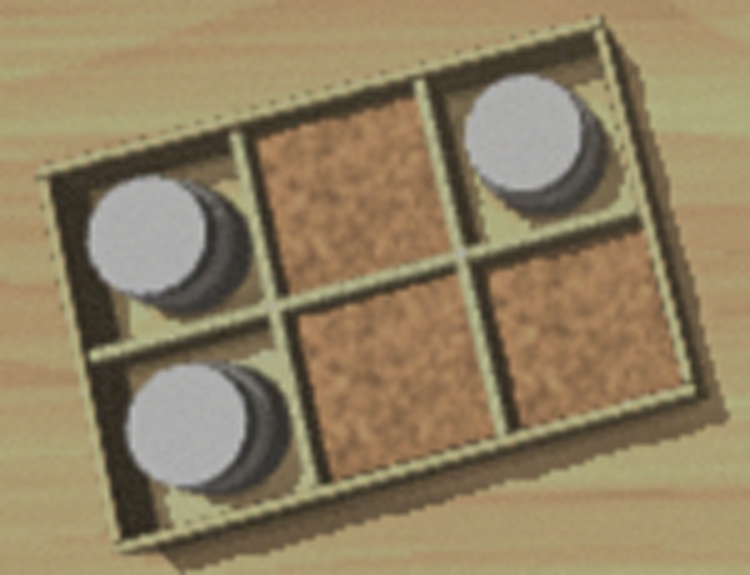

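View pics/c2.png

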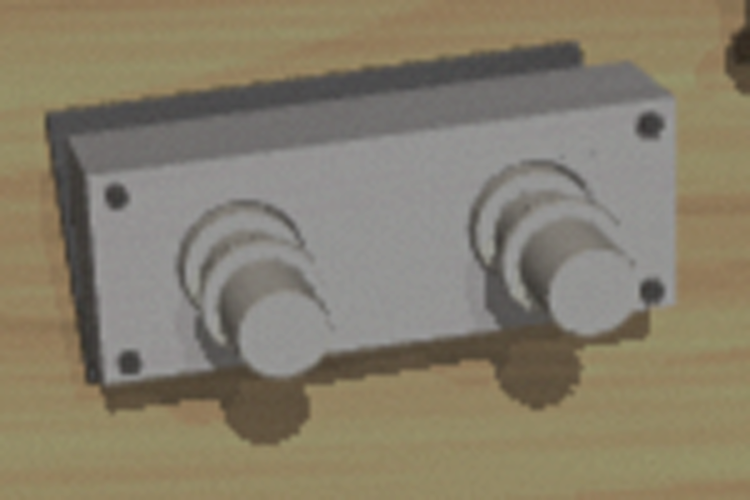

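The crop gives rim corners at crop px (40,172), (601,18), (704,393) and (120,550), with divider crossings at (272,305) and (461,253). The mould top-face corners are at (92,176), (672,95), (677,303) and (106,384), and the grip tops at (281,335) and (592,292). Next I'll fit the poses.

```bash
cat > fit.py <<'E'
from h import *
from scipy.optimize import least_squares
p=bot.camera('top'); s=bot.camera('scene')
f=lambda L,o:(np.array(L,float)+.5)/5-.5+np.array(o)
def T(q,X): return Ro.from_euler('z',q[2],degrees=True).apply(np.array(X,float))+[q[0],q[1],0]
def fit(M,px,q0):
    r=least_squares(lambda q:(np.array([proj(p,x) for x in T(q,M)])-px).ravel(),q0)
    return r.x,np.round(r.fun.reshape(-1,2),1).tolist()
C=[[88.5,131.5,65],[88.5,-131.5,65],[-88.5,-131.5,65],[-88.5,131.5,65],[0,43,65],[0,-43,65]]
qc,e=fit(C,f([[40,172],[601,18],[704,393],[120,550],[272,305],[461,253]],[90,200]),[400,300,10]); print('crate',qc,e)
u=np.array([.866,0,.5])*50;c=np.array([-25,0,85]);ax=np.array([-.5,0,.866]);v=np.array([0,1,0])
M=[c+u+130*v,c+u-130*v,c-u-130*v,c-u+130*v]
tops=[c+65*v+72*ax,c-65*v+72*ax]
qm,e=fit(M+tops,f([[92,176],[672,95],[677,303],[106,384],[281,335],[592,292]],[315,195]),[400,-200,5]); print('mould',qm,e)
for n,P in(('tops',T(qm,tops)),('cells',T(qc,[[43,0,5],[-43,0,5],[-43,-86,5]])),('jars',T(qc,[[43,86,5],[-43,86,5],[43,-86,5]]))):
    print(n,np.round(P,1).tolist(),'scene px',[np.round(proj(s,x)).tolist() for x in P])
# pad height: visible cork extents
import json; json.dump([list(qc),list(qm)],open('pose.json','w'))
E
python3 fit.py
```

```text
crate [492.90372439 234.52056684  14.12809648] [[-0.2, -0.7], [0.8, -0.7], [-0.4, -0.2], [-0.4, 1.3], [0.2, 0.1], [0.0, 0.1]]
mould [ 529.74396037 -270.79708979    6.37987198] [[-1.2, 0.3], [0.6, 0.3], [-0.2, 0.3], [-0.3, 0.2], [0.6, -0.5], [0.4, -0.6]]
tops [[461.9, -213.0, 147.4], [476.3, -342.2, 147.4]] scene px [[175.0, 228.0], [143.0, 271.0]]
cells [[534.6, 245.0, 5.0], [451.2, 224.0, 5.0], [472.2, 140.6, 5.0]] scene px [[296.0, 157.0], [270.0, 151.0], [261.0, 171.0]]
jars [[513.6, 328.4, 5.0], [430.2, 307.4, 5.0], [555.6, 161.6, 5.0]] scene px [[304.0, 138.0], [279.0, 132.0], [288.0, 178.0]]
```

```bash
cat >> fit.py <<'E'
print('f',p['intrinsics'][0][0],s['intrinsics'][0][0])
im=cv2.resize(s['img'][200:340,120:250,::-1],None,fx=4,fy=4,interpolation=cv2.INTER_CUBIC)
for x in T(qm,M+tops):
    a=(proj(s,x)-[120,200]+.5)*4-.5; cv2.drawMarker(im,tuple(int(round(k)) for k in a),(0,0,255),0,12,1)
cv2.imwrite('pics/c3.png',im)
E
python3 fit.py | tail -1
```

```text
f 479.80446874794643 421.0734604547331
```

View pics/c3.png

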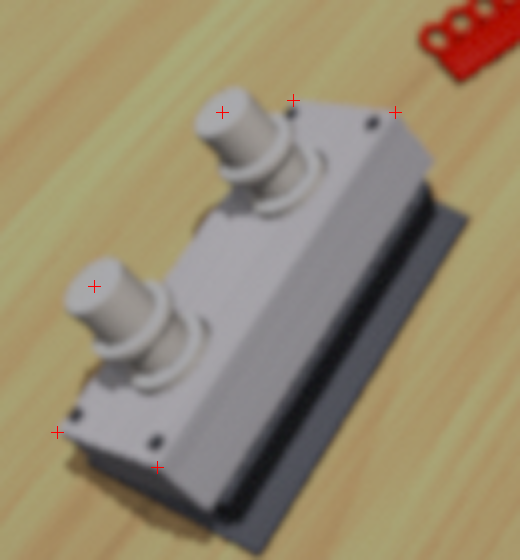

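```bash
cat >> h.py <<'E'
import json
qc,qm=json.load(open('pose.json'))
Zr=lambda a:Ro.from_euler('z',a,degrees=True)
def fr(q,X): return Zr(q[2]).apply(np.array(X,float))+[q[0],q[1],0]
def moldpose(sy,h):   # TCP at height h along grip axis in cavity y=65*sy
    ax=np.array([-.5,0,.8660254]); P=np.array([-25,65*sy,85])+(h-40)*ax
    M=np.array([[.8660254,0,.5],[0,-1,0],[.5,0,-.8660254]]).T
    M=np.column_stack([[.8660254,0,.5],[0,-1,0],-ax])
    return fr(qm,P), Zr(qm[2])*Ro.from_matrix(M)
def down(yaw): return Zr(yaw)*Ro.from_euler('x',180,degrees=True)
def cur():
    o=bot.observe(); return np.array(o['eef_pos']),Ro.from_euler('xyz',o['tcp_rot'],degrees=True),o
def delta(P,R):
    p0,R0,o=cur()
    d=R0.inv().apply(P-p0)/10; w=(R0.inv()*R).as_rotvec(degrees=True)
    print('cm',np.round(d,2).tolist(),'deg',np.round(w,2).tolist(),'t',round(o['time'],2))
def fish(p,X):
    c=np.array(p['R'])@np.array(X,float)+np.array(p['t']);K=np.array(p['intrinsics'])
    th=np.arctan2(np.hypot(c[0],c[1]),c[2]);u=c[:2]/np.hypot(c[0],c[1])
    return K[:2,2]+K[0,0]*th*u
E
python3 -c "
from h import *
P,R=moldpose(-1,165);print(P);delta(P,R)"
```

```text
[ 450.00863433 -345.11752965  193.253175  ]
cm [32.29, -15.88, 4.61] deg [-2.99, 29.9, 11.16] t 0.9
```

Request:
servo_tool:
  targets:
    - [[6,-3,0,-0.5,5,2,0],[12,-6,0,-1,10,4,0],[18,-9,1,-1.5,15,6,0],[24,-12,2,-2,20,8,0],[29,-14.5,3.5,-2.5,26,10,0],[32.3,-15.9,4.6,-3,29.9,11.2,0],[32.3,-15.9,4.6,-3,29.9,11.2,0],[32.3,-15.9,4.6,-3,29.9,11.2,0],[32.3,-15.9,4.6,-3,29.9,11.2,0]]

```text
time: 2.02
eef_pos: [450.2, -346.6, 194.6]
tcp_rot: [179.8, -30.0, 6.4]
ft_force: [-0.4, 0.4, -0.2]
gripper_width: 85.6
grasp_force: 0.0
```

```bash
python3 -c "
from h import *
P,R=moldpose(-1,165);delta(P,R)
w=bot.camera('wrist')
im=w['img'][:,:,::-1].copy()
for sy in(-1,1):
  for h,r in((112,20),(78,27),(45,27)):
    c,R=moldpose(sy,h)
    for a in range(0,360,10):
      X=c+R.apply([r*np.cos(np.radians(a)),r*np.sin(np.radians(a)),0]); q=fish(w,X)
      if np.all(abs(q)<2000): cv2.circle(im,tuple(int(round(k)) for k in q),0,(0,0,255),-1)
cv2.imwrite('pics/w1.png',im)
"
```

```text
cm [-0.07, -0.15, 0.12] deg [0.17, -0.04, -0.02] t 2.02
```

View pics/w1.png

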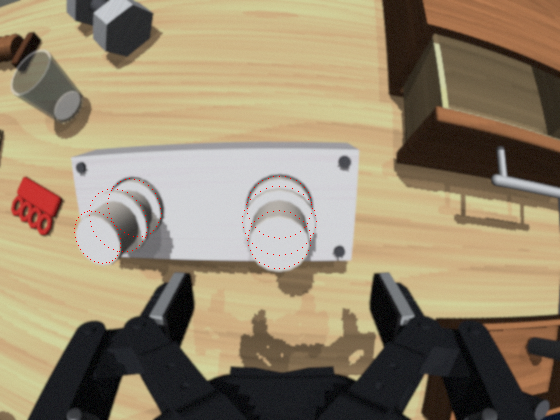

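The model overlay sits on both grips in the wrist view (near grip top at 279,241), so I'll descend along the axis.

Request:
servo_tool:
  targets:
    - [[-0.07,-0.15,3,0.15,0,0,0],[-0.07,-0.15,5.5,0.15,0,0,0],[-0.07,-0.15,7,0.15,0,0,0],[-0.07,-0.15,7.9,0.15,0,0,0],[-0.07,-0.15,7.9,0.15,0,0,0],[-0.07,-0.15,7.9,0.15,0,0,0.4],[-0.07,-0.15,7.9,0.15,0,0,0.7],[-0.07,-0.15,7.9,0.15,0,0,1],[-0.07,-0.15,7.9,0.15,0,0,1],[-0.07,-0.15,7.9,0.15,0,0,1]]
  newtons: 90

```text
time: 3.32
eef_pos: [488.8, -339.9, 125.8]
tcp_rot: [-180.0, -30.1, 6.4]
ft_force: [-4.7, 0.7, 6.4]
gripper_width: 38.1
grasp_force: 89.7
```

```bash
python3 -c "
from h import *
P,R=moldpose(-1,87);delta(P,R);print(cur()[2]['torque'],cur()[2]['ft_force'])"
```

```text
cm [-0.01, 0.08, -0.0] deg [-0.04, -0.05, 0.01] t 3.33
[0.08541402 0.48591062 0.05675992] [-4.68814992  0.74212259  6.43927106]
```

Request:
servo_tool:
  targets:
    - [[0,0,-0.3,0,0,0,1],[0,0,-0.8,0,0,0,1],[0,0,-1.5,0,0,0,1],[0,0,-2.5,0,0,0,1],[0,0,-3.8,0,0,0,1],[0,0,-5,0,0,0,1],[0,0,-7,0,0,0,1],[0,0,-9,0,0,0,1],[0,0,-9,0,0,0,1]]

```text
time: 4.45
eef_pos: [443.0, -344.3, 202.5]
tcp_rot: [-179.9, -29.9, 6.4]
ft_force: [-1.0, -0.4, -4.8]
gripper_width: 37.8
grasp_force: 91.6
```

```bash
python3 -c "
from h import *
p,R,o=cur();print(o['torque'],o['ft_force'],o['gripper_width'],p)
w=bot.camera('wrist');save(w,'w2')
for Q,a in((fr(qc,[43,0,0]),4),(fr(qc,[-43,-86,0]),4)):
  Q[2]=205;print(Q);delta(Q,down(14))
"
```

```text
[-0.10602471  0.829751    0.02812845] [-0.97002437 -0.42503573 -4.82950548] 37.77999459698897 [ 442.98308227 -344.27198419  202.46701984]
[534.60307913 245.01646197 205.        ]
cm [13.68, -57.48, 7.69] deg [1.79, -29.88, -7.45] t 4.5
[472.19615993 140.62596223 205.        ]
cm [7.31, -47.81, 3.99] deg [1.79, -29.88, -7.45] t 4.5
```

View pics/w2.png

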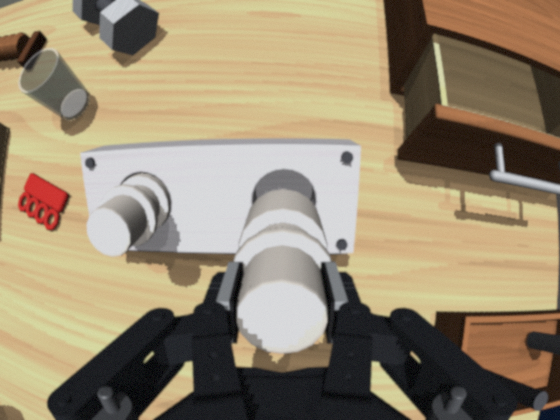

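The grip is out and held square, with its cavity empty at (283,185). Next I'll raise it, carry it over the other grip to the cell at (43,0), and turn it upright on the way.

Request:
servo_tool:
  targets:
    - [[1.6,-1,-2.8,0,0,0,1],[3.4,-3,-5.4,0,0,0,1],[4.4,-7,-5,0.2,-4,-1,1],[6,-12,-4.2,0.5,-9,-2,1],[7.5,-17,-3.5,0.8,-14,-3,1],[9,-22,-2.7,1,-19,-4,1],[10.2,-27,-2,1.3,-24,-5.5,1],[11.4,-32,-1.2,1.6,-28,-7,1],[12.5,-37,-0.5,1.8,-29.9,-7.5,1],[13.5,-42,0.2,1.8,-29.9,-7.5,1],[14.6,-47,0.8,1.8,-29.9,-7.5,1],[15.6,-51,1.3,1.8,-29.9,-7.5,1],[16.4,-54.5,1.8,1.8,-29.9,-7.5,1],[16.8,-56.5,2,1.8,-29.9,-7.5,1],[16.9,-57.5,2.1,1.8,-29.9,-7.5,1],[16.9,-57.5,2.1,1.8,-29.9,-7.5,1],[16.9,-57.5,2.1,1.8,-29.9,-7.5,1],[16.9,-57.5,2.1,1.8,-29.9,-7.5,1]]

```text
time: 6.75
eef_pos: [535.6, 243.4, 270.2]
tcp_rot: [179.9, -0.1, 14.0]
ft_force: [-0.2, 0.1, -6.5]
gripper_width: 38.5
grasp_force: 92.6
```

```bash
python3 -c "
from h import *
p,R,o=cur();print(o['torque'],o['ft_force'],o['gripper_width'],p,np.abs(o['qd']).max())
Q=fr(qc,[43,0,0]);Q[2]=145;delta(Q,down(14))
w=bot.camera('wrist')
im=w['img'][:,:,::-1].copy()
for X0 in([-43,-131.5],[-43,131.5],[88.5,131.5],[88.5,-131.5],[0,43],[0,-43],[0,131.5],[0,-131.5],[88.5,43],[88.5,-43]):
  q=fish(w,fr(qc,[*X0,65])); cv2.drawMarker(im,tuple(int(round(k)) for k in q),(0,0,255),0,9,1)
cv2.imwrite('pics/w3.png',im)
"
```

```text
[-0.00866978  0.02863683 -0.03997709] [-0.22621759  0.06036247 -6.48376643] 38.480456628056636 [535.56899277 243.42695998 270.23722183] 0.17138728061382852
cm [-0.07, -0.2, 12.52] deg [0.09, -0.06, -0.04] t 6.75
```

View pics/w3.png

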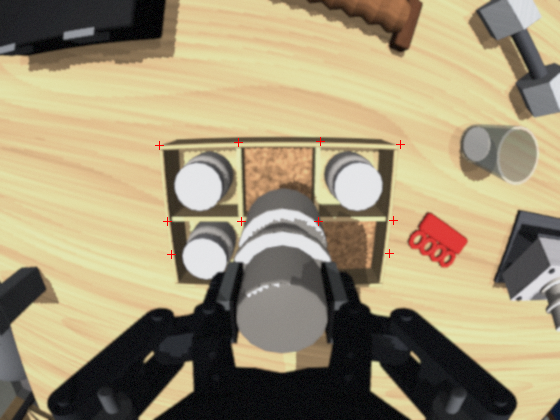

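The held grip is upright and centred over the cell (cork visible at 278,165). The model rim runs about 4% wide, but its centre agrees. I'll estimate the pad heights from the top view first so the feeling range is shorter.

```bash
cat > pad.py <<'E'
from h import *
from scipy.optimize import least_squares
im=cv2.imread('pics/t1.png'); p=bot.camera('top')
hsv=cv2.cvtColor(im,cv2.COLOR_BGR2HSV)
b,g,r=[im[:,:,i].astype(float) for i in range(3)]
S=8; x0,y0=90,200
up=cv2.resize(im[200:315,90:240],None,fx=S,fy=S,interpolation=cv2.INTER_CUBIC).astype(float)
cork=((up[:,:,2]-up[:,:,1])>0.26*up[:,:,2])&(up[:,:,2]>75)
def poly(q,c,z,h=40.5):
    P=[proj(p,fr(q,[c[0]+a*h,c[1]+b*h,z])) for a,b in((1,1),(1,-1),(-1,-1),(-1,1))]
    m=np.zeros(cork.shape,np.uint8); cv2.fillPoly(m,[np.round((np.array(P)-[x0,y0]+.5)*S-.5).astype(int)],1); return m>0
cells={'A(43,0)':(43,0),'B(-43,0)':(-43,0),'C(-43,-86)':(-43,-86)}
for n,c in cells.items():
    win=cv2.dilate(poly(qc,c,65).astype(np.uint8),np.ones((9,9)))>0
    res=[]
    for dx in range(-3,6):
      for dy in range(-4,5):
        q=[qc[0]+dx,qc[1]+dy,qc[2]]; op=poly(q,c,65)
        for z in range(12,48,2):
          m=op&poly(q,c,z); k=cork&win
          res.append(((m&k).sum()/(m|k).sum(),z,dx,dy))
    res.sort(reverse=True); print(n,(cork&win).sum(),[(round(a,3),*t) for a,*t in res[:5]], sorted(set(t[1] for t in res[:40])))
E
python3 pad.py
```

```text
A(43,0) 6 [(np.float64(0.0), 12, 1, 2), (np.float64(0.0), 12, -1, 4), (np.float64(0.0), 12, 0, 4), (np.float64(0.0), 12, -1, 3), (np.float64(0.0), 12, -2, 3)] [12, 14]
B(-43,0) 44 [(np.float64(0.001), 12, 3, 2), (np.float64(0.001), 12, 3, 0), (np.float64(0.001), 12, 2, 4), (np.float64(0.001), 12, 0, 4), (np.float64(0.001), 12, 1, 4)] [12]
C(-43,-86) 13 [(np.float64(0.0), 12, 1, 0), (np.float64(0.0), 12, 1, 2), (np.float64(0.0), 12, 1, 1), (np.float64(0.0), 12, 0, 4), (np.float64(0.0), 12, 0, 2)] [12]
```

```bash
python3 -c "
import cv2
t=cv2.imread('pics/t1.png')[:,:,::-1]
print(t[236:242:2,158:164:2].reshape(-1,3).tolist(), t[222,100:110:3].tolist(), [t[271,x].tolist() for x in range(183,192)])"
sed -i 's/^cork=.*/m=cv2.GaussianBlur(up,(0,0),4); cork=(m[:,:,2]>1.28*m[:,:,1])\&(m[:,:,2]>60)/' pad.py; python3 pad.py
```

```text
[[111, 86, 59], [101, 77, 55], [111, 85, 60], [119, 93, 68], [119, 90, 64], [115, 88, 64], [105, 82, 59], [118, 91, 64], [95, 73, 53]] [[123, 112, 82], [123, 113, 82], [123, 114, 84], [121, 112, 81]] [[102, 79, 56], [97, 77, 54], [113, 101, 75], [124, 123, 95], [117, 117, 91], [54, 49, 37], [39, 33, 25], [44, 38, 26], [83, 65, 48]]
A(43,0) 58635 [(np.float64(0.911), 18, 1, 4), (np.float64(0.91), 20, 1, 4), (np.float64(0.909), 16, 1, 4), (np.float64(0.904), 14, 1, 4), (np.float64(0.903), 22, 1, 4)] [12, 14, 16, 18, 20, 22, 24, 26]
B(-43,0) 62679 [(np.float64(0.89), 18, 0, 4), (np.float64(0.889), 20, 0, 4), (np.float64(0.888), 16, 0, 4), (np.float64(0.887), 20, 1, 4), (np.float64(0.887), 18, 1, 4)] [12, 14, 16, 18, 20, 22, 24, 26]
C(-43,-86) 57925 [(np.float64(0.823), 12, 0, 4), (np.float64(0.823), 12, 0, 3), (np.float64(0.822), 12, 0, 2), (np.float64(0.822), 12, 1, 4), (np.float64(0.822), 12, -1, 2)] [12, 14, 16]
```

Seeing is too vague here, so I'll feel for the pads instead.

Request:
servo_tool:
  targets:
    - [[0.1,-0.2,3,0,0,0,1],[0.1,-0.2,6,0,0,0,1],[0.1,-0.2,9,0,0,0,1],[0.1,-0.2,11.5,0,0,0,1],[0.1,-0.2,13,0,0,0,1],[0.1,-0.2,13.6,0,0,0,1],[0.1,-0.2,13.6,0,0,0,1]]

```text
time: 7.78
eef_pos: [536.5, 246.6, 134.5]
tcp_rot: [179.9, -0.1, 14.0]
ft_force: [-0.5, -0.4, -5.6]
gripper_width: 38.0
grasp_force: 92.6
```

Request:
servo_tool:
  targets:
    - [[0,0,0.15,0,0,0,1],[0,0,0.3,0,0,0,1],[0,0,0.4,0,0,0,1],[0,0,0.4,0,0,0,1]]

```text
time: 8.28
eef_pos: [536.1, 246.5, 130.1]
tcp_rot: [179.9, -0.1, 14.0]
ft_force: [0.1, -0.4, -5.4]
gripper_width: 37.8
grasp_force: 92.6
```

Request:
servo_tool:
  targets:
    - [[0,0,0.1,0,0,0,1],[0,0,0.2,0,0,0,1],[0,0,0.2,0,0,0,1]]

```text
time: 8.65
eef_pos: [536.0, 246.4, 127.9]
tcp_rot: [179.9, -0.0, 14.0]
ft_force: [0.0, -0.6, -5.9]
gripper_width: 37.6
grasp_force: 92.6
```

Request:
servo_tool:
  targets:
    - [[0,0,0.1,0,0,0,1],[0,0,0.2,0,0,0,1],[0,0,0.2,0,0,0,1]]

```text
time: 9.02
eef_pos: [536.4, 246.6, 126.6]
tcp_rot: [179.9, -0.1, 14.0]
ft_force: [-0.4, -0.5, -3.6]
gripper_width: 37.9
grasp_force: 92.9
```

Request:
servo_tool:
  targets:
    - [[0,0,0.05,0,0,0,1],[0,0,0.1,0,0,0,1],[0,0,0.1,0,0,0,1]]

```text
time: 9.4
eef_pos: [536.8, 246.7, 126.3]
tcp_rot: [179.9, -0.1, 14.0]
ft_force: [-1.2, -1.4, 2.1]
gripper_width: 37.8
grasp_force: 93.4
```

Contact: the tool force went from -5.6 to +2.1 N and z stopped near 126.4, which puts the pad top at about 39. I'll release and rise.

Request:
servo_tool:
  targets:
    - [[0,0,0,0,0,0,0.45],[0,0,0,0,0,0,0.35],[0,0,0,0,0,0,0.2],[0,0,0,0,0,0,0.1],[0,0,0,0,0,0,0.1],[0,0,-1,0,0,0,0.05],[0,0,-3,0,0,0,0],[0,0,-6,0,0,0,0],[0,0,-11,0,0,0,0],[0,0,-11,0,0,0,0]]

```text
time: 10.65
eef_pos: [540.0, 248.0, 243.3]
tcp_rot: [180.0, -0.9, 14.0]
ft_force: [-0.6, 0.1, -0.4]
gripper_width: 85.2
grasp_force: 0.0
```

```bash
python3 -c "
from h import *
w=bot.camera('wrist');save(w,'w4')
P,R=moldpose(1,165);print(P);delta(P,R)
p,R,o=cur();print(p,o['ft_force'])"
```

```text
[ 435.56305846 -215.92261745  193.253175  ]
cm [-21.26, 42.45, 4.51] deg [-2.01, 29.4, 7.49] t 10.7
[538.30135491 247.42330856 240.15817351] [-0.29203319  0.11521809  0.33675567]
```

View pics/w4.png

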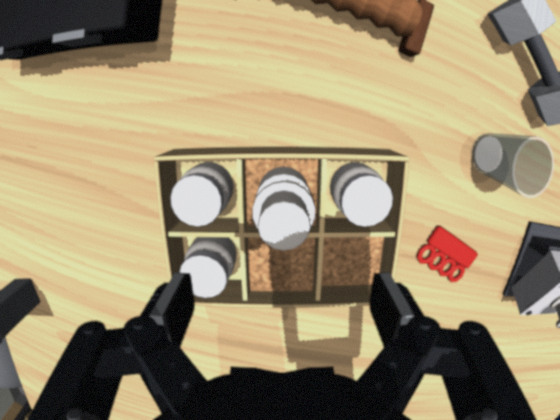

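The first grip stands upright in its cell (top at 284,222), with the jars untouched. Going back for the second.

Request:
servo_tool:
  targets:
    - [[-2.5,5,0,-0.2,3,1,0],[-5,10,0,-0.5,7,2,0],[-8,15.5,0,-0.8,11,3,0],[-10.5,21,0.5,-1,15,4,0],[-13,26.5,1,-1.3,19,5,0],[-16,32,1.5,-1.6,23,6,0],[-18.5,37,2.5,-1.8,27,7,0],[-20.5,41,3.5,-2,29.4,7.5,0],[-21.3,42.5,4.5,-2,29.4,7.5,0],[-21.3,42.5,4.5,-2,29.4,7.5,0],[-21.3,42.5,4.5,-2,29.4,7.5,0],[-21.3,42.5,4.5,-2,29.4,7.5,0],[-21.3,42.5,4.5,-2,29.4,7.5,0]]

```text
time: 12.32
eef_pos: [433.0, -216.6, 190.9]
tcp_rot: [179.9, -29.5, 6.5]
ft_force: [0.1, 1.0, 0.3]
gripper_width: 85.1
grasp_force: 0.0
```

```bash
python3 -c "
from h import *
P,R=moldpose(1,165);delta(P,R);P,R=moldpose(1,87);delta(P,R)
w=bot.camera('wrist')
c,R=moldpose(1,112);q=fish(w,c);print('pred top',q)
r=bot.cut_out('grip_b',w)
print([(np.round(x['bbox']).tolist(),round(x['conf'],2)) for x in r], np.round([fish(w,c+R.apply(v)) for v in ([20,0,0],[-20,0,0],[0,20,0],[0,-20,0])]).tolist())
"
```

```text
cm [0.34, -0.04, -0.08] deg [0.06, 0.46, 0.14] t 12.32
cm [0.41, -0.05, 7.72] deg [0.06, 0.46, 0.14] t 12.32
pred top [280.68739937 234.91032378]
[([242.0, 167.0, 320.0, 270.0], 0.65)] [[281.0, 204.0], [281.0, 263.0], [313.0, 235.0], [249.0, 235.0]]
```

Request:
servo_tool:
  targets:
    - [[0.35,-0.05,3,0.05,0.45,0.1,0],[0.35,-0.05,5.5,0.05,0.45,0.1,0],[0.35,-0.05,7,0.05,0.45,0.1,0],[0.35,-0.05,7.7,0.05,0.45,0.1,0],[0.35,-0.05,7.7,0.05,0.45,0.1,0],[0.35,-0.05,7.7,0.05,0.45,0.1,0.4],[0.35,-0.05,7.7,0.05,0.45,0.1,0.7],[0.35,-0.05,7.7,0.05,0.45,0.1,1],[0.35,-0.05,7.7,0.05,0.45,0.1,1],[0.35,-0.05,7.7,0.05,0.45,0.1,1]]
  newtons: 90

```text
time: 13.68
eef_pos: [473.4, -212.7, 126.3]
tcp_rot: [180.0, -30.0, 6.4]
ft_force: [-3.9, 1.1, 6.1]
gripper_width: 37.9
grasp_force: 89.4
```

```bash
python3 -c "
from h import *
P,R=moldpose(1,87);delta(P,R);print(cur()[2]['torque'],cur()[2]['ft_force'])"
```

```text
cm [0.06, -0.1, 0.1] deg [0.05, -0.02, -0.02] t 13.68
[0.18824723 0.475611   0.21067038] [-3.90375289  1.10693138  6.10427069]
```

Request:
servo_tool:
  targets:
    - [[0,0,-0.3,0,0,0,1],[0,0,-0.8,0,0,0,1],[0,0,-1.5,0,0,0,1],[0,0,-2.5,0,0,0,1],[0,0,-3.8,0,0,0,1],[0,0,-5,0,0,0,1],[0,0,-7,0,0,0,1],[0,0,-9,0,0,0,1],[0,0,-9,0,0,0,1]]

```text
time: 14.8
eef_pos: [428.2, -218.4, 204.6]
tcp_rot: [179.8, -30.0, 6.4]
ft_force: [-0.9, -0.6, -4.7]
gripper_width: 38.0
grasp_force: 91.0
```

```bash
python3 -c "
from h import *
p,R,o=cur();print(o['torque'],o['ft_force'],o['gripper_width'],p)
Q=fr(qc,[-43,-86,0]);Q[2]=250;print(Q);delta(Q,down(14))"
```

```text
[-0.08689766  0.71365495 -0.08036325] [-0.91538684 -0.64576123 -4.69480788] 37.9533759541313 [ 428.17748911 -218.44999257  204.59757818]
[472.19615993 140.62596223 250.        ]
cm [9.5, -35.2, 0.11] deg [2.22, -29.95, -7.52] t 14.8
```

Request:
servo_tool:
  targets:
    - [[1.5,-1,-2.6,0,0,0,1],[2.8,-4,-3.7,0.2,-3,-1,1],[3.8,-8,-3.2,0.5,-8,-2,1],[4.8,-12.5,-2.7,0.8,-13,-3,1],[5.8,-17,-2.2,1.2,-18,-4.5,1],[6.8,-21.5,-1.6,1.6,-23,-6,1],[7.7,-26,-1.1,2,-28,-7,1],[8.6,-30,-0.5,2.2,-30,-7.5,1],[9.3,-33,0,2.2,-30,-7.5,1],[9.6,-35,0.2,2.2,-30,-7.5,1],[9.6,-35.2,0.2,2.2,-30,-7.5,1],[9.6,-35.2,0.2,2.2,-30,-7.5,1],[9.6,-35.2,0.2,2.2,-30,-7.5,1],[9.6,-35.2,0.2,2.2,-30,-7.5,1]]

```text
time: 16.55
eef_pos: [473.6, 141.0, 249.4]
tcp_rot: [-179.8, 0.1, 14.0]
ft_force: [-0.3, -0.1, -5.1]
gripper_width: 37.8
grasp_force: 92.1
```

```bash
python3 -c "
from h import *
p,R,o=cur();print(o['torque'],o['ft_force'],p,np.abs(o['qd']).max())
Q=fr(qc,[-41,-86,0]);Q[2]=133;delta(Q,down(14))"
```

```text
[-0.03577003 -0.0179421  -0.01277208] [-0.34149496 -0.11350316 -5.10968999] [473.59147451 141.02081489 249.36129366] 0.14069821200803626
cm [0.07, 0.04, 11.64] deg [-0.19, 0.06, -0.04] t 16.55
```

Request:
servo_tool:
  targets:
    - [[0.1,0,3,-0.2,0,0,1],[0.1,0,6,-0.2,0,0,1],[0.1,0,8.5,-0.2,0,0,1],[0.1,0,10.5,-0.2,0,0,1],[0.1,0,11.6,-0.2,0,0,1],[0.1,0,11.8,-0.2,0,0,1],[0.1,0,11.8,-0.2,0,0,1]]

```text
time: 17.42
eef_pos: [475.0, 142.3, 132.2]
tcp_rot: [180.0, -0.0, 14.0]
ft_force: [0.3, -0.4, -4.4]
gripper_width: 38.2
grasp_force: 92.0
```

Request:
servo_tool:
  targets:
    - [[0,0,0.1,0,0,0,1],[0,0,0.2,0,0,0,1],[0,0,0.2,0,0,0,1]]

```text
time: 17.8
eef_pos: [474.4, 142.3, 129.5]
tcp_rot: [180.0, 0.0, 14.0]
ft_force: [-0.2, -0.4, -4.2]
gripper_width: 37.7
grasp_force: 92.0
```

Request:
servo_tool:
  targets:
    - [[0,0,0.1,0,0,0,1],[0,0,0.2,0,0,0,1],[0,0,0.2,0,0,0,1]]

```text
time: 18.18
eef_pos: [474.1, 142.2, 127.1]
tcp_rot: [180.0, 0.1, 14.0]
ft_force: [0.6, -0.1, -5.5]
gripper_width: 37.8
grasp_force: 92.0
```

Request:
servo_tool:
  targets:
    - [[0,0,0.1,0,0,0,1],[0,0,0.2,0,0,0,1],[0,0,0.2,0,0,0,1]]

```text
time: 18.55
eef_pos: [474.1, 142.3, 125.2]
tcp_rot: [180.0, 0.1, 14.0]
ft_force: [0.3, -0.6, -5.1]
gripper_width: 37.7
grasp_force: 92.0
```

Request:
servo_tool:
  targets:
    - [[0,0,0.1,0,0,0,1],[0,0,0.2,0,0,0,1],[0,0,0.2,0,0,0,1]]

```text
time: 18.92
eef_pos: [474.2, 142.2, 123.2]
tcp_rot: [180.0, 0.1, 14.0]
ft_force: [-0.1, -0.5, -5.5]
gripper_width: 37.6
grasp_force: 92.0
```

Request:
servo_tool:
  targets:
    - [[0,0,0.1,0,0,0,1],[0,0,0.2,0,0,0,1],[0,0,0.2,0,0,0,1]]

```text
time: 19.3
eef_pos: [474.2, 142.3, 121.2]
tcp_rot: [180.0, 0.1, 14.0]
ft_force: [-0.3, -0.3, -4.3]
gripper_width: 37.9
grasp_force: 92.0
```

Request:
servo_tool:
  targets:
    - [[0,0,0.1,0,0,0,1],[0,0,0.2,0,0,0,1],[0,0,0.2,0,0,0,1]]

```text
time: 19.68
eef_pos: [474.1, 142.3, 119.2]
tcp_rot: [180.0, 0.1, 14.0]
ft_force: [0.2, 0.3, -4.4]
gripper_width: 38.1
grasp_force: 92.0
```

Request:
servo_tool:
  targets:
    - [[0,0,0.1,0,0,0,1],[0,0,0.2,0,0,0,1],[0,0,0.2,0,0,0,1]]

```text
time: 20.05
eef_pos: [474.1, 142.3, 117.2]
tcp_rot: [180.0, 0.1, 14.0]
ft_force: [-0.2, -0.8, -3.7]
gripper_width: 37.9
grasp_force: 92.0
```

Request:
servo_tool:
  targets:
    - [[0,0,0.1,0,0,0,1],[0,0,0.2,0,0,0,1],[0,0,0.2,0,0,0,1]]

```text
time: 20.42
eef_pos: [474.1, 142.2, 115.2]
tcp_rot: [180.0, 0.1, 14.0]
ft_force: [0.3, 0.6, -4.8]
gripper_width: 38.0
grasp_force: 92.0
```

Request:
servo_tool:
  targets:
    - [[0,0,0.1,0,0,0,1],[0,0,0.2,0,0,0,1],[0,0,0.2,0,0,0,1]]

```text
time: 20.8
eef_pos: [474.7, 142.4, 113.9]
tcp_rot: [180.0, 0.0, 14.0]
ft_force: [-1.1, -0.5, -1.9]
gripper_width: 37.6
grasp_force: 92.5
```

Request:
servo_tool:
  targets:
    - [[0,0,0.05,0,0,0,1],[0,0,0.1,0,0,0,1],[0,0,0.1,0,0,0,1]]

```text
time: 21.18
eef_pos: [475.1, 142.5, 113.7]
tcp_rot: [180.0, -0.0, 14.0]
ft_force: [-1.1, 0.3, 5.3]
gripper_width: 37.7
grasp_force: 93.2
```

Contact: z stopped at 113.7 and the force went to +5 N. I'll release, rise and check.

Request:
servo_tool:
  targets:
    - [[0,0,0,0,0,0,0.45],[0,0,0,0,0,0,0.35],[0,0,0,0,0,0,0.2],[0,0,0,0,0,0,0.1],[0,0,0,0,0,0,0.1],[0,0,-1,0,0,0,0.05],[0,0,-3,0,0,0,0],[0,0,-6,0,0,0,0],[0,0,-11,0,0,0,0],[-6,0,-14,0,0,0,0],[-8,0,-14,0,0,0,0],[-8,0,-14,0,0,0,0],[-8,0,-14,0,0,0,0]]

```text
time: 22.8
eef_pos: [397.4, 123.1, 252.7]
tcp_rot: [180.0, -0.0, 14.0]
ft_force: [0.4, 0.1, -1.2]
gripper_width: 85.7
grasp_force: 0.0
```

```bash
python3 -c "
from h import *
w=bot.camera('wrist');save(w,'w5');print(bot.observe()['ft_force'])"
```

```text
[-0.13305565 -0.27250463 -0.18949982]
```

View pics/w5.png

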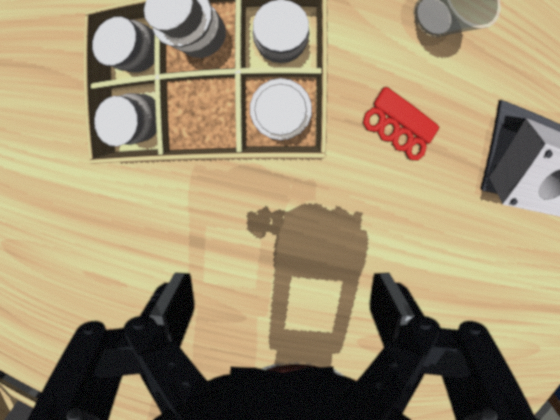

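Both grips stand upright in their own cells, at (281,108) and (190,25). The jars haven't moved and the robot is clear of everything.

```bash
python3 -c "
from workcell import bot
print(bot.job_done())"
```

```text
the job is handed in; nothing more can be done
None
```

Both grips are out of the mould and standing upright, foot down, in separate empty crate cells; each was felt onto its pad and released at light contact, and I handed the job in at about 23 s.

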